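# Nest a steel tumbler and hold the cam clamp at full lift

## Robot

A 6-joint arm with a two-finger parallel gripper is mounted at the origin on the work surface; the furniture and walls round the work are solid. World frame = base frame: x ahead of the robot, y to its left, z up, the work surface at z = 0. Lengths are in m, angles in rad, forces in N, time in s.
With the tool pointing down it reaches from about 0.25 to 0.725 m from the base axis. Payload 4 kg.
Tool frame: the origin (TCP) lies midway between the tips of the shut fingers; the grasp point (between the pads) lies 19 mm behind it; z points along the fingers, y is the line along which they close (so a half turn about z gives the same grasp; the last joint's range is limited). The gripper opens to 85 mm and grips with 20 to 120 N. Pads are 22 mm wide; open, the fingers measure 114 mm over their backs; the gripper's body (76 mm by 85 mm) begins 54 mm behind the grasp point. The pads swing forward as they close: fully open they stand 13 mm farther back than shut.
Start: joints at [1.13, 0.241, 0.005, 1.335, 0, 1.571], TCP at [0.213, 0.452, 0.231] pointing down, gripper open.
Joint ranges: [-2.72, 2.72], [-1.05, 1.87], [-1.09, 1.28], [-1.99, 2.15], [-1.42, 1.44], [-3.14, 3.14]. Speed limits (rad/s): [2.79, 2.79, 3.14, 3.14, 3.14, 3.14].

## Interface

Orientations are given as a unit quaternion [x, y, z, w].
In Python, from workcell import get_obs, camera, job_done, silhouettes gives the robot as it stands. The module is installed in compiled form; this text tells all that it offers.
- The arm moves only by the tool drive_tool, never from a script. Its argument "increments" is a list of rows, each a list of 3 entries, a list of its own where there are three numbers: the shift along the world's x, y, z in mm, then the turn, a rotation vector about the world's x, y, z in degrees, then the opening, from 0 (shut) to 1 (fully open). A call has 1 to 8 rows; each row shifts and turns the commanded pose from where the row before left it; what a row does not reach is not made up. A row lasts 1/12 s, in which the tool goes at most 41.7 mm and 7.16 degrees, less where a joint would pass 70% of its speed; a pose out of reach is approached as far as the arm can. A call is refused whole if a number of a shift passes 41.7 or a number of a turn 7.16, either way. A call with a gripper value outside its range is refused whole. The fingers move at their own pace and stop on an object; the grip force is fixed at half the most. Time passes only in rows, so rows that do not move let the fingers close. It gives the time, the measured TCP pose, the force, the opening and the grip force at its end, in the units of the state.
- get_obs(): the state, without advancing time (a new reading comes with each control period).
- camera(name): name is "side" or "top"; returns a dict with "image" (400x640x3 uint8, red, green, blue), "K" (3x3 intrinsics, pixels), "k1" (the pictures are not rectified: a ray, as slopes to the right and down, at radius r is drawn at 1 + k1 r^2 times it, then the intrinsics apply), "view" (4x4, takes a point from world to camera coordinates). Camera axes: x right, y down, z forward; pixel columns grow to the right and rows downward; lengths in m; the calibration is good to about 2 mm. A picture is of the moment at which its call begins. There is no depth.
- job_done(): hands the job in; it is judged then, once.
Trained networks look in a picture, given as the dict that the camera call returned (one of the last four; its "shot" number tells which), for a name from the list of things; names that differ only in an ending like _2 or _b are one class to them, and where a whole thing is asked for, a point or a joint stands for the part that bears it (a point fixed in the world has none). Each returns a list of dicts, best first, with "conf" (0 to 1); they miss things now and then, are a little off and sometimes report something else, mostly with a low value. They report only what shows in the picture. A call takes as long as a camera call.
- silhouettes(query, picture): "region" (400x640 bool, what is visible of it) and "bbox" ([left, top, right, bottom] in pixels, round what is visible of it).
The state is a dict: "clock": time; "joint_pos": joint angles; "joint_vel": joint speeds; "tau": joint torques, N m; "eef_pos": TCP position; "tool_rot": TCP orientation; "ft_force": force on the tool from outside, world axes, zero at the start; "ft_torque": the same for the moment, N m; "grip_width": finger opening in m; "grasp_force": force on a finger pad.
Only numpy, scipy, OpenCV 4.12 (cv2) and the standard library are available. Lean on these libraries where they do the work, as an engineer would, in place of code of your own. Each camera call takes 0.05 s, during which the arm holds its last target. There are 200 camera calls.

## Task

The two steel tumblers are to become a double-walled glue pot: set the loose tumbler upright and concentric inside the one standing in the cam clamp and let go of it. Then swing the red-knobbed cam lever to its highest lift, where it lies in line with the clamp over the brass mark, so that the cam squeezes the pot, and finish while still holding the lever there against its return spring. Leave the nail tin, the tape roll and the sanding block where they are.

Things in the scene. Friction and masses are not known exactly. Their poses are not given: they have to be found in the camera images.
- cup_loose: The loose plain steel tumbler, open at the top, standing upright on the bench: 82 mm high, 68 mm across the rim, 50 mm across the foot (straight taper), thin wall, 0.09 kg. Origin: centre of its underside, z up. It and the nail tin may change places.
- cup_low: An identical steel tumbler, loose, already standing upright in the clamp's seat between the wooden vee jaw and the cam, 8 mm above the bench, with a few mm of play. Origin: centre of its underside, z up. Its mouth, 82 mm above its origin, is about 60 mm wide inside; the other tumbler's foot slides in and comes to rest with its rim about 29 mm above this one's rim.
- clamp: Base of the cam clamp, fixed to the bench: grey plate 80 x 275 mm, 8 mm thick, long along its y. Origin on the bench under the middle of the tumbler seat; z up. At y = 72 mm the upright pivot of a steel eccentric disc (64 mm across, 16 mm off centre, 32 to 48 mm above the bench) that presses the low tumbler's side; a brass strip along +y beyond it marks the lever's peak.
- seat (a point): Point on top of the clamp's base plate where the low tumbler stands: 8 mm above the bench at the clamp's origin; axes as the clamp's.
- vee: The wooden vee jaw with side cheeks about the tumbler (about 1.5 mm of play), on the clamp's -y side, 50 mm high, on springs (3000 N/m) that let it give toward the clamp's -y. The cam pushes the tumbler against it; at the peak they squeeze the tumbler with about 7 N. Origin as the clamp's.
- pivot (a point): On the upright axis about which the cam lever turns, 13 mm above the bench; axes as the clamp's.
- cam_lever (a joint): Turn of the lever about its upright pivot, rad: 0 at rest (cam some 2 mm clear, lever out to the clamp's -x side, 1.0 rad off its long axis), growing clockwise from above. Highest lift at 1.0, lever along the clamp's +y over the brass mark; on to the stop at 1.55 the lift falls again. A spring returns it to 0 when let go: 8 N at the knob at the peak, 4 at rest, plus some cam friction.
- handle: The steel eccentric with its lever and knob in one piece: bar 12 mm thick, 90 mm long, 48 to 60 mm above the bench, an upright red knob at its end. Origin on the pivot, 13 mm above the bench; its own y points along the lever to the knob.
- knob (a point): On the axis of the red knob, an upright plain cylinder 22 mm across, from 57 to 109 mm above the bench, 90 mm from the pivot; this point is 87 mm above the bench. The fingers can pinch or push it anywhere above 65 mm.
- peak_mark (a point): Where the point 'knob' lies when the lever is at highest lift (87 mm above the bench, above the brass strip let into the base plate).
- nail_tin: Round rusty tin with nails, 86 x 83 mm, 32 mm high, loose bystander. Origin: centre of its underside.
- masking_roll: Roll of yellow masking tape lying flat, 104 mm across, 25 mm high, loose bystander. Origin: centre of its underside.
- sanding_block: Cork sanding block 60 x 104 mm, 32 mm high, loose bystander. Origin: centre of its underside.

How it is judged:
On the way:
1. with the clamp still open, the loose tumbler stands upright inside the low one and is let go (horizontal distance between cup_loose and cup_low below 0.006 m and z of cup_loose in the frame of cup_low between 0.008 and 0.036 m and angle between each of cup_loose, cup_low's own z axis and vertical below 0.12 rad and horizontal distance between cup_low and seat below 0.012 m and height (world z) of cup_low below 0.012 m and contact force between the fingers and cup_loose below 0.2 N and value of joint cam_lever below 0.25 rad and linear speed of cup_loose below 0.02 m/s), for 0.3 s.
At the end, for the whole second after the job is handed in: Fingers press the lever (over 2 N), still, within 0.15 rad of 1.0; cam and vee press the low tumbler with over 3 N; the loose one is let go in it, within 6 mm of concentric, foot 8 to 36 mm above the other's; both upright within 0.12 rad, the low one on its seat within 12 mm (horizontal distance between cup_loose and cup_low below 0.006 m and z of cup_loose in the frame of cup_low between 0.008 and 0.036 m and angle between each of cup_loose, cup_low's own z axis and vertical below 0.12 rad and horizontal distance between cup_low and seat below 0.012 m and height (world z) of cup_low below 0.012 m and contact force between the fingers and cup_loose below 0.2 N and value of joint cam_lever between 0.85 and 1.15 rad and velocity of joint cam_lever between -0.1 and 0.1 rad/s and contact force between the fingers and handle above 2 N and contact force between each of handle, vee and cup_low above 3 N); the arm keeps its last pose, push and grip.
It fails at once if a bystander is pushed more than 25 mm (distance of any of nail_tin, masking_roll, sanding_block from where it was at the start of the episode above 0.025 m).
It fails at once if the low tumbler is knocked over or lifted out (angle between cup_low's own z axis and vertical above 0.5 rad or height (world z) of cup_low above 0.03 m).
It also fails if it takes over 51 s, if anything falls off the work surface, if the arm or the gripper's body presses on something with over 40 N, if the wrist force passes 120 N, or if a joint passes its speed limit or range.

## Working session

There is one attempt and no reset: what is moved stays moved. The work goes in short steps, Python scripts to look and compute and a tool call to move; the robot and the scene stay as the last step left them, time stands still between calls to the robot, and variables do not carry over. Pictures are saved under pics/ and viewed, at most 10 in all, crops included, and the job is handed in when it is done.

Besides the shell and the picture viewer there is one more tool, called after ">>>" as name(argument=value, ...) on one line, values as JSON. drive_tool: Moves the arm, as the interface text tells. Its arguments: {"type":"object","properties":{"increments":{"type":"array"}},"required":["increments"]}

```bash
mkdir -p pics; cat > h.py <<'E'
import numpy as np, cv2
from workcell import *
def shot(n,f=None):
    c=camera(n)
    if f: cv2.imwrite('pics/'+f,c['image'][:,:,::-1])
    return c
def ray(c,uv):
    K=np.array(c['K']);V=np.array(c['view'])
    d=np.array([(uv[0]-K[0,2])/K[0,0],(uv[1]-K[1,2])/K[1,1]]);u=d.copy()
    for _ in range(20): u=d/(1+c['k1']*(u@u))
    R=V[:3,:3];o=-R.T@V[:3,3];return o,R.T@np.array([u[0],u[1],1])
def atz(c,uv,z):
    o,d=ray(c,uv);return o+d*(z-o[2])/d[2]
def proj(c,p):
    V=np.array(c['view']);K=np.array(c['K']);q=V[:3,:3]@np.array(p)+V[:3,3];s=q[:2]/q[2]
    s=s*(1+c['k1']*(s@s));return np.array([K[0,0]*s[0]+K[0,2],K[1,1]*s[1]+K[1,2]])
E
python3 - <<'E'
from h import *
o=get_obs();print(o)
for n in('top','side'):
    c=shot(n,n+'0.png');V=np.array(c['view']);print(n,-V[:3,:3].T@V[:3,3],V[2,:3],c['K'],c['k1'])
    for q in['cup_loose','cup_low','handle','vee','clamp','nail_tin','masking_roll','sanding_block']:
        for s in silhouettes(q,c)[:3]:
            ys,xs=np.nonzero(s['region']);print(q,round(s['conf'],2),s['bbox'],xs.mean().round(1),ys.mean().round(1),len(xs))
E
```

```text
{'clock': 0.0, 'joint_pos': array([1.12997263e+00, 2.41398185e-01, 3.71313685e-03, 1.33520451e+00,
       3.12698362e-05, 1.57080007e+00]), 'joint_vel': array([ 4.52363232e-04, -5.31202235e-04, -3.06842568e-04,  3.58224372e-04,
       -2.26519585e-05, -4.13155537e-04]), 'tau': array([-4.95137301e-04, -3.72316039e+01,  2.52411300e+01,  1.71614141e-02,
        6.47589331e-05, -1.30481908e-05]), 'eef_pos': array([0.21306082, 0.4516259 , 0.23041612]), 'tool_rot': array([ 2.18633251e-01,  9.75806541e-01, -1.01787505e-03, -2.44077373e-04]), 'ft_force': array([ 0.77236951, -0.08741161, -0.05708124]), 'ft_torque': array([-0.00416856, -0.02344983,  0.03446939]), 'grasp_force': 0.0, 'grip_width': 0.08559523028572148}
top [0.38834228 0.0461503  1.36258781] [ 0.10114232 -0.01896503 -0.99469119] [[442.15611821   0.         321.34019672]
 [  0.         442.15611821 197.62457277]
 [  0.           0.           1.        ]] -0.046600460646405044
cup_loose 0.7 [407.8, 219.8, 430.5, 243.4] 419.2 231.5 458
cup_loose 0.31 [243.6, 140.6, 273.3, 174.5] 257.3 156.1 394
cup_low 0.69 [295.3, 193.4, 316.3, 213
[... 728 characters left out ...]
0.62293759 -0.64608491] [[499.48236365   0.         322.82837663]
 [  0.         499.48236365 202.35823726]
 [  0.           0.           1.        ]] -0.010898497336711442
cup_loose 0.76 [355.5, 297.4, 387.4, 341.2] 370.5 315.7 1151
cup_low 0.88 [295.5, 197.1, 323.9, 230.9] 309.8 210.9 634
handle 0.85 [260.7, 179.4, 303.8, 214.2] 277.5 195.6 381
vee 0.62 [293.3, 214.1, 323.8, 239.0] 310.8 228.3 408
clamp 0.81 [260.1, 180.0, 338.0, 251.8] 299.7 217.9 1933
clamp 0.36 [262.5, 178.1, 302.4, 212.5] 277.5 195.0 325
nail_tin 0.62 [318.2, 271.8, 351.1, 304.0] 333.3 289.3 959
masking_roll 0.74 [313.7, 165.8, 344.4, 196.7] 326.4 178.8 579
sanding_block 0.8 [212.6, 176.9, 239.8, 204.8] 224.9 190.8 620
```

```bash
python3 - <<'E'
import cv2
a=cv2.imread('pics/top0.png');b=cv2.imread('pics/side0.png')
cv2.imwrite('pics/topc.png',cv2.resize(a[120:280,180:450],(800,474),interpolation=cv2.INTER_CUBIC))
cv2.imwrite('pics/sidec.png',cv2.resize(b[150:350,190:410],(660,600),interpolation=cv2.INTER_CUBIC))
E
```

```text
(no output)
```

View pics/topc.png

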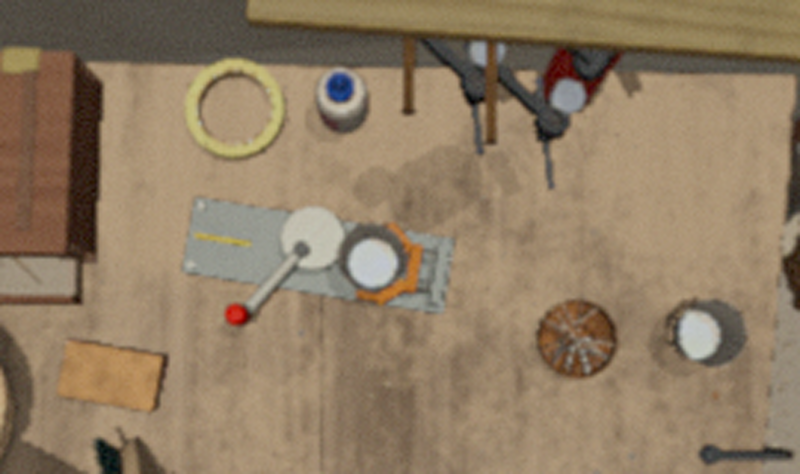

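View pics/sidec.png

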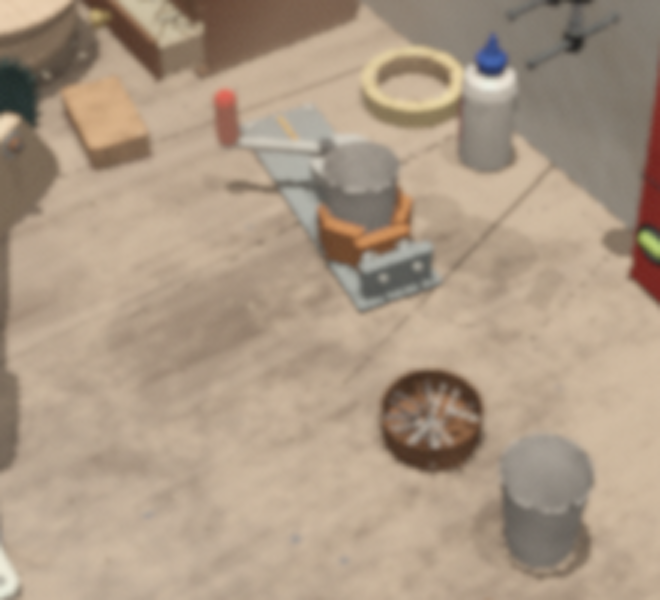

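The top view shows the clamp plate with its long axis running left (world +y). The red knob is at crop (236,315), the low cup at (373,262), the loose cup at (705,333) and the tin at (577,338). The side view agrees: loose cup at (545,500), the pot in the orange vee at (360,190). Next I fit the poses.

```bash
cat > fit.py <<'E'
from h import *
from scipy.optimize import minimize
t=np.linspace(0,2*np.pi,48)
def cuppts(x,y,z0,lo=0,r=0.0):
    f=lambda h,R:np.c_[x+R*np.cos(t),y+R*np.sin(t),np.full(48,z0+h)]
    return np.r_[f(lo,.025+.009*lo/.082),f(.082,.034)]
def mask(c,P):
    m=np.zeros((1600,2560),np.uint8);q=np.array([proj(c,p) for p in P])
    cv2.fillConvexPoly(m,cv2.convexHull(np.round((q+.5)*4).astype(np.int32)),1)
    return cv2.resize(m.astype(np.float32),(640,400),interpolation=cv2.INTER_AREA)
def fitcup(cs,x0,z0,lo=0):
    def f(v):
        s=0
        for c,r in cs:
            m=mask(c,cuppts(v[0],v[1],z0,lo));s+=1-np.minimum(m,r).sum()/np.maximum(m,r).sum()
        return s
    r=minimize(f,x0,method='Nelder-Mead',options=dict(initial_simplex=np.array(x0)+np.array([[0,0],[.01,0],[0,.01]]),xatol=1e-4,maxiter=60));return r.x.round(4),round(r.fun,3)
E
python3 - <<'E'
from fit import *
ct,cs=shot('top'),shot('side')
rt=[s['region'] for s in silhouettes('cup_loose',ct)][0];rs=silhouettes('cup_loose',cs)[0]['region']
x0=atz(ct,(418,232),.06)[:2]
print('loose top',fitcup([(ct,rt)],x0,0),'side',fitcup([(cs,rs)],x0,0),'both',fitcup([(ct,rt),(cs,rs)],x0,0))
lt=silhouettes('cup_low',ct)[0]['region'];ls=silhouettes('cup_low',cs)[0]['region']
x0=atz(ct,(305,208),.07)[:2]
print('low top',fitcup([(ct,lt)],x0,.008),'side(upper)',fitcup([(cs,ls)],x0,.008,.035))
k=800/270
for n,u,z in[('c1',(193,200),.008),('c2',(453,237),.008),('c3',(440,311),.008),('c4',(183,272),.008),('knobtop',(236,315),.109),('pivot',(302,249),.062),('b1',(196,237),.008),('b2',(250,243),.008),('lowrim',(373,262),.04)]:
    print(n,atz(ct,(u[0]/k+180-.3,u[1]/k+120-.3),z)[:2].round(4))
b=cs
print('knob side top',atz(cs,(227/3+190,93/3+150),.109)[:2].round(4))
for q in['nail_tin']:
    s=silhouettes(q,ct)[0];print(q,s['bbox'],s['conf'],atz(ct,(374.7,234),.02)[:2])
E
```

```text
loose top (array([ 0.4231, -0.2685]), np.float64(0.082)) side (array([ 0.4202, -0.2663]), np.float64(0.042)) both (array([ 0.4215, -0.2664]), np.float64(0.162))Traceback (most recent call last):
  File "<stdin>", line 6, in <module>
IndexError: list index out of range
```

```bash
python3 - <<'E'
from fit import *
ct,cs=shot('top'),shot('side')
k=800/270
for n,c,u,z in[('low',ct,(305,208),.07),('lows',cs,(0,0),0)]:
    ss=silhouettes('cup_low',c)
    x0=atz(ct,(305,208),.07)[:2]
    for s in ss[:2]: print(n,s['conf'],s['bbox'],fitcup([(c,s['region'])],x0,.008,.035 if n=='lows' else 0))
for n,u,z in[('c1',(193,200),.008),('c2',(453,237),.008),('c3',(440,311),.008),('c4',(183,272),.008),('knobtop',(236,315),.109),('pivot',(302,249),.062),('b1',(196,237),.008),('b2',(250,243),.008),('lowbottom',(373,262),.01)]:
    print(n,atz(ct,(u[0]/k+180-.3,u[1]/k+120-.3),z)[:2].round(4))
print('knob side top',atz(cs,(227/3+190,93/3+150),.109)[:2].round(4))
E
```

```text
low 0.61 [294.1, 195.1, 314.8, 215.0] (array([0.4928, 0.0688]), np.float64(0.06))
lows 0.63 [297.7, 199.2, 323.8, 230.4] (array([0.4907, 0.0708]), np.float64(0.073))
c1 [0.5548 0.2565]
c2 [ 0.5202 -0.0144]
c3 [ 0.4432 -0.0018]
c4 [0.4797 0.2645]
knobtop [0.4325 0.1965]
pivot [0.5007 0.1382]
b1 [0.5162 0.2522]
b2 [0.5108 0.1961]
lowbottom [0.4928 0.0682]
knob side top [0.4365 0.198 ]
```

>>> drive_tool(increments=[[[8.7,-30,0],[0,0,-2.7],1],[[8.7,-30,0],[0,0,-2.7],1],[[8.7,-30,0],[0,0,-2.7],1],[[8.7,-30,0],[0,0,-2.7],1],[[8.7,-30,0],[0,0,-2.7],1],[[8.7,-30,0],[0,0,-2.7],1],[[8.7,-30,0],[0,0,-2.7],1],[[8.7,-30,0],[0,0,-2.7],1]])

```text
clock: 2.07
eef_pos: [0.283, 0.2109, 0.2315]
tool_rot: [0.398, 0.917, 0.0, 0.0]
ft_force: [1.2, -0.4, -0.0]
grip_width: 0.0854
grasp_force: 0.0
```

>>> drive_tool(increments=[[[8.7,-30,0],[0,0,-2.7],1],[[8.7,-30,0],[0,0,-2.7],1],[[8.7,-30,0],[0,0,-2.7],1],[[8.7,-30,0],[0,0,-2.7],1],[[8.7,-30,0],[0,0,-2.7],1],[[8.7,-30,0],[0,0,-2.7],1],[[8.7,-30,0],[0,0,-2.7],1],[[8.7,-30,0],[0,0,-2.7],1]])

```text
clock: 2.73
eef_pos: [0.3527, -0.0294, 0.2316]
tool_rot: [0.564, 0.826, 0.0, 0.0]
ft_force: [0.8, 1.2, -0.7]
grip_width: 0.0851
grasp_force: 0.0
```

>>> drive_tool(increments=[[[8.7,-30,0],[0,0,-2.7],1],[[8.7,-30,0],[0,0,-2.7],1],[[8.7,-30,0],[0,0,-2.7],1],[[8.7,-30,0],[0,0,-2.7],1],[[8.7,-30,0],[0,0,-2.7],1],[[8.7,-30,0],[0,0,-2.7],1],[[8.7,-30,0],[0,0,-2.7],1],[[8.7,-30,0],[0,0,-2.7],1]])

```text
clock: 3.4
eef_pos: [0.4223, -0.2695, 0.2313]
tool_rot: [0.708, 0.706, 0.0, 0.0]
ft_force: [0.3, 0.5, 0.8]
grip_width: 0.0855
grasp_force: 0.0
```

>>> drive_tool(increments=[[[0,0,0],[0,0,0],1],[[0,0,0],[0,0,0],1]])

```text
clock: 3.57
eef_pos: [0.422, -0.269, 0.2307]
tool_rot: [0.708, 0.706, -0.0, -0.001]
ft_force: [0.5, 0.3, 0.3]
grip_width: 0.0855
grasp_force: 0.0
```

>>> drive_tool(increments=[[[0,2,-25],[0,0,0],1],[[0,0,-30],[0,0,0],1],[[0,0,-30],[0,0,0],1],[[0,0,-30],[0,0,0],1],[[0,0,-25],[0,0,0],1],[[0,0,-15],[0,0,0],1],[[0,0,0],[0,0,0],1]])

```text
clock: 4.15
eef_pos: [0.4192, -0.2627, 0.0731]
tool_rot: [0.707, 0.707, -0.001, -0.004]
ft_force: [-0.3, 0.1, 0.0]
grip_width: 0.0853
grasp_force: 0.0
```

>>> drive_tool(increments=[[[0,0,-8],[0,0,0],1],[[0,0,-8],[0,0,0],1],[[0,0,-8],[0,0,0],1],[[0,0,0],[0,0,0],1]])

```text
clock: 4.48
eef_pos: [0.4217, -0.2653, 0.0516]
tool_rot: [0.707, 0.707, -0.0, -0.001]
ft_force: [-0.1, -0.1, 0.2]
grip_width: 0.0853
grasp_force: 0.0
```

```bash
python3 - <<'E'
from h import *
o=get_obs();print(o['eef_pos'],o['ft_force'])
c=shot('side');cv2.imwrite('pics/s1.png',cv2.resize(c['image'][240:370,290:450,::-1],(640,520),interpolation=cv2.INTER_CUBIC))
E
```

```text
[ 0.42173096 -0.26533589  0.05156179] [-0.11540183 -0.1343762   0.16349338]
```

View pics/s1.png

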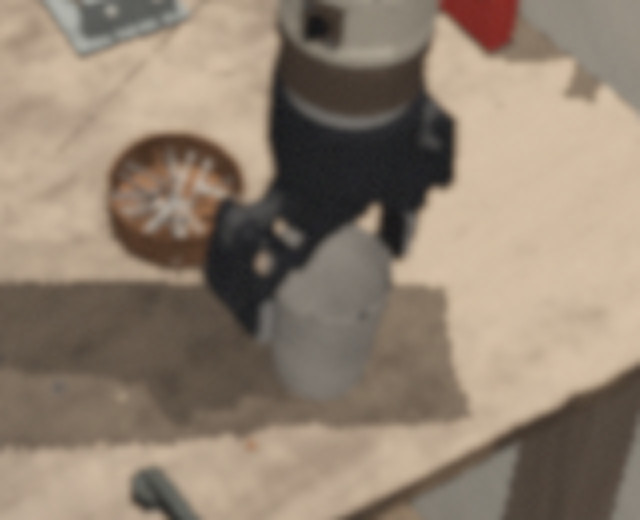

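The fingers straddle the rim, one on each side (tip at about crop (262,335)). I'm closing.

>>> drive_tool(increments=[[[0,0,0],[0,0,0],0.6],[[0,0,0],[0,0,0],0.6],[[0,0,0],[0,0,0],0.6],[[0,0,0],[0,0,0],0.5],[[0,0,0],[0,0,0],0.5],[[0,0,0],[0,0,0],0.5]])

```text
clock: 5.03
eef_pos: [0.4227, -0.2663, 0.0535]
tool_rot: [0.708, 0.707, 0.0, 0.001]
ft_force: [-0.8, 1.1, 6.0]
grip_width: 0.0644
grasp_force: 65.0
```

>>> drive_tool(increments=[[[0,0,10],[0,0,0],0.5],[[0,0,10],[0,0,0],0.5],[[0,0,20],[0,0,0],0.5],[[0,0,25],[0,0,0],0.5],[[0,0,30],[0,0,0],0.5],[[0,0,30],[0,0,0],0.5],[[0,0,10],[0,0,0],0.5],[[0,0,0],[0,0,0],0.5]])

```text
clock: 5.7
eef_pos: [0.4242, -0.2671, 0.1912]
tool_rot: [0.707, 0.707, 0.001, 0.004]
ft_force: [0.3, -0.5, -1.1]
grip_width: 0.0644
grasp_force: 66.3
```

```bash
python3 - <<'E'
from h import *
o=get_obs();print(o['eef_pos'],o['ft_force'],o['grasp_force'],o['grip_width'])
c=shot('side');cv2.imwrite('pics/s2.png',cv2.resize(c['image'][170:330,290:450,::-1],(600,600),interpolation=cv2.INTER_CUBIC))
E
```

```text
[ 0.42421956 -0.26714781  0.19122577] [ 0.27622075 -0.47109613 -1.08481583] 66.33322425652295 0.06438823616168354
```

View pics/s2.png

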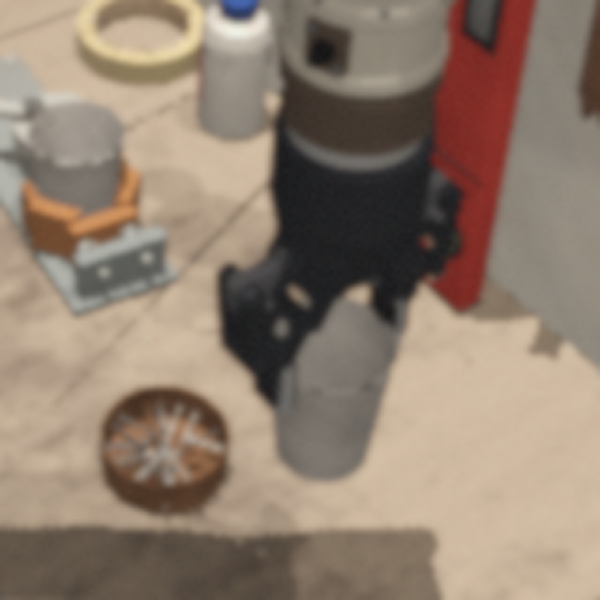

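Held and lifted (about 1 N on the wrist, width 64 mm); the cup hangs upright with its foot at about crop (325,475) and the left fingertip at (275,400). I'm measuring the cup's height in the grip.

```bash
python3 - <<'E'
from fit import *
c=shot('side');o=get_obs();e=o['eef_pos'];print(e)
def plane(c,uv,p,n):
    a,d=ray(c,uv);return a+d*(((np.array(p)-a)@n)/(d@n))
# tip & cup foot on vertical plane through axis facing camera
a,d=ray(c,(0,0));n=np.array([e[0]-a[0],e[1]-a[1],0]);n/=np.linalg.norm(n)
print('tip',plane(c,(290+275/3.75,170+398/3.75),[e[0]-.034,e[1],0],n))
ft=lambda x,y,z:[proj(c,p) for p in cuppts(x,y,z)]
for z in np.arange(.125,.156,.005):
    q=np.array(ft(e[0],e[1],z));print(z.round(3),'foot bottom row crop',((q[:48,1].max()-170)*3.75).round(0),'rim front row',((q[48:,1].max()-170)*3.75).round(0),'rimtop',((q[48:,1].min()-170)*3.75).round(0),'foot x mean',((q[:48,0].mean()-290)*3.75).round(0),'L,R rim',((q[48:,0].min()-290)*3.75).round(0),((q[48:,0].max()-290)*3.75).round(0))
E
```

```text
[ 0.42194624 -0.26565378  0.18701052]
tip [ 0.38908663 -0.26676987  0.19873577]
0.125 foot bottom row crop 499.0 rim front row 409.0 rimtop 310.0 foot x mean 314.0 L,R rim 259.0 392.0
0.13 foot bottom row crop 493.0 rim front row 402.0 rimtop 304.0 foot x mean 315.0 L,R rim 259.0 393.0
0.135 foot bottom row crop 487.0 rim front row 395.0 rimtop 297.0 foot x mean 315.0 L,R rim 260.0 394.0
0.14 foot bottom row crop 480.0 rim front row 389.0 rimtop 290.0 foot x mean 316.0 L,R rim 260.0 395.0
0.145 foot bottom row crop 474.0 rim front row 382.0 rimtop 283.0 foot x mean 317.0 L,R rim 261.0 396.0
0.15 foot bottom row crop 468.0 rim front row 375.0 rimtop 277.0 foot x mean 317.0 L,R rim 261.0 397.0
0.155 foot bottom row crop 462.0 rim front row 368.0 rimtop 270.0 foot x mean 318.0 L,R rim 262.0 398.0
```

>>> drive_tool(increments=[[[3,15,0],[0,0,0],0.5],[[6,30,0],[0,0,0],0.5],[[8,36,0],[0,0,0],0.5],[[8,36,0],[0,0,0],0.5],[[8,36,0],[0,0,0],0.5],[[8,36,0],[0,0,0],0.5],[[8,36,0],[0,0,0],0.5],[[8,36,0],[0,0,0],0.5]])

```text
clock: 6.47
eef_pos: [0.4775, -0.003, 0.1848]
tool_rot: [0.708, 0.707, -0.002, -0.002]
ft_force: [1.5, -0.5, -0.7]
grip_width: 0.064
grasp_force: 66.3
```

>>> drive_tool(increments=[[[6,36,0],[0,0,0],0.5],[[5,26,0],[0,0,0],0.5],[[2,12,-10],[0,0,0],0.5],[[0,0,-10],[0,0,0],0.5],[[0,0,-5],[0,0,0],0.5],[[0,0,0],[0,0,0],0.5],[[0,0,0],[0,0,0],0.5],[[0,0,0],[0,0,0],0.5]])

```text
clock: 7.13
eef_pos: [0.492, 0.0679, 0.1622]
tool_rot: [0.708, 0.706, -0.0, -0.0]
ft_force: [0.3, 0.1, -1.2]
grip_width: 0.0645
grasp_force: 66.3
```

```bash
python3 - <<'E'
from fit import *
c=shot('side');o=get_obs();e=o['eef_pos'];print(e,o['ft_force'],o['grip_width'])
cv2.imwrite('pics/s3.png',cv2.resize(c['image'][130:260,245:375,::-1],(600,600),interpolation=cv2.INTER_CUBIC))
K=600/130
for n,x,y,z in[('loose',e[0],e[1],e[2]-.051),('low',.492,.0695,.008)]:
    q=np.array([proj(c,p) for p in cuppts(x,y,z)]);q=(q-[245,130])*K
    print(n,'foot',q[:48].min(0).round(),q[:48].max(0).round(),'rim',q[48:].min(0).round(),q[48:].max(0).round())
E
```

```text
[0.49225294 0.06805304 0.16254619] [-0.0433266  -0.23204393 -0.38268525] 0.06430674685202077
loose foot [257. 288.] [349. 347.] rim [237. 158.] [367. 236.]
low foot [259. 424.] [346. 484.] rim [240. 306.] [363. 386.]
```

View pics/s3.png

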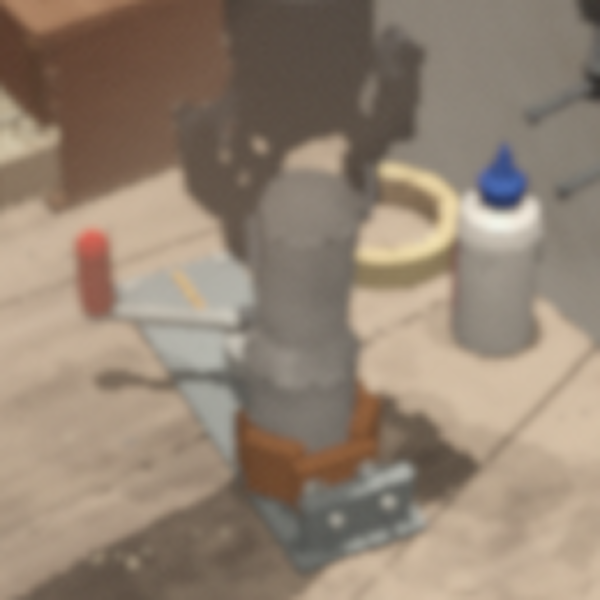

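The loose cup hangs above the low cup: its foot spans crop columns 260–352 and the low rim 243–358. It sits about 1 px to the right, so I'm correcting by 1.5 mm and lowering gently.

>>> drive_tool(increments=[[[-1.5,1.5,-8],[0,0,0],0.5],[[0,0,-10],[0,0,0],0.5],[[0,0,-8],[0,0,0],0.5],[[0,0,-5],[0,0,0],0.5],[[0,0,0],[0,0,0],0.5]])

```text
clock: 7.6
eef_pos: [0.4892, 0.0705, 0.1294]
tool_rot: [0.707, 0.707, -0.001, -0.001]
ft_force: [-1.1, 0.2, -0.8]
grip_width: 0.0646
grasp_force: 66.3
```

>>> drive_tool(increments=[[[0,0,-8],[0,0,0],0.5],[[0,0,-8],[0,0,0],0.5],[[0,0,-6],[0,0,0],0.5],[[0,0,0],[0,0,0],0.5]])

```text
clock: 7.93
eef_pos: [0.4897, 0.0706, 0.1077]
tool_rot: [0.707, 0.707, -0.001, -0.001]
ft_force: [0.6, -0.1, -2.0]
grip_width: 0.0644
grasp_force: 66.3
```

>>> drive_tool(increments=[[[0,0,-5],[0,0,0],0.5],[[0,0,-4],[0,0,0],0.5],[[0,0,-3],[0,0,0],0.5],[[0,0,0],[0,0,0],0.5]])

```text
clock: 8.27
eef_pos: [0.4904, 0.0707, 0.0967]
tool_rot: [0.707, 0.707, -0.0, -0.0]
ft_force: [0.6, -0.5, -1.6]
grip_width: 0.0643
grasp_force: 66.3
```

```bash
python3 - <<'E'
from h import *
o=get_obs();print(o['eef_pos'],o['ft_force'],o['grip_width'])
c=shot('side','s4f.png')
cv2.imwrite('pics/s4.png',cv2.resize(c['image'][150:260,255:365,::-1],(600,600),interpolation=cv2.INTER_CUBIC))
E
```

```text
[0.49035721 0.07065936 0.09670093] [ 0.56079294 -0.47185967 -1.57010476] 0.06432492390219682
```

View pics/s4.png

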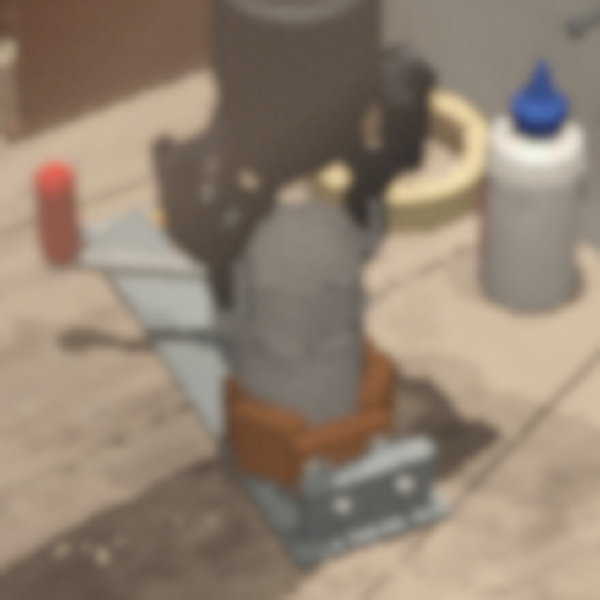

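The cup is well inside the low one (loose rim at about crop row 205–290, low rim just below), with no contact force. I'm going down a few mm more, then letting go.

>>> drive_tool(increments=[[[0,0,-3],[0,0,0],0.5],[[0,0,-2],[0,0,0],0.5],[[0,0,0],[0,0,0],0.5],[[0,0,0],[0,0,0],0.5]])

```text
clock: 8.65
eef_pos: [0.4905, 0.0707, 0.0922]
tool_rot: [0.707, 0.707, -0.0, -0.0]
ft_force: [1.4, 0.5, -1.9]
grip_width: 0.0644
grasp_force: 66.3
```

>>> drive_tool(increments=[[[0,0,0],[0,0,0],0.85],[[0,0,0],[0,0,0],1],[[0,0,0],[0,0,0],1],[[0,0,0],[0,0,0],1]])

```text
clock: 8.98
eef_pos: [0.4907, 0.0707, 0.0925]
tool_rot: [0.707, 0.707, 0.0, 0.0]
ft_force: [-0.0, -0.1, 0.5]
grip_width: 0.0856
grasp_force: 0.0
```

>>> drive_tool(increments=[[[0,0,5],[0,0,0],1],[[0,0,10],[0,0,0],1],[[0,0,20],[0,0,0],1],[[0,0,30],[0,0,0],1],[[0,0,30],[0,0,0],1],[[0,0,15],[0,0,0],1],[[0,0,0],[0,0,0],1]])

```text
clock: 9.57
eef_pos: [0.4935, 0.0711, 0.2078]
tool_rot: [0.707, 0.707, 0.004, 0.003]
ft_force: [0.4, 0.7, 0.3]
grip_width: 0.0855
grasp_force: 0.0
```

```bash
python3 - <<'E'
from h import *
o=get_obs();print(o['eef_pos'],o['ft_force'],o['grip_width'])
c=shot('side')
cv2.imwrite('pics/s5.png',cv2.resize(c['image'][130:260,245:375,::-1],(600,600),interpolation=cv2.INTER_CUBIC))
E
```

```text
[0.4935079  0.07111908 0.20778155] [0.39182437 0.71066333 0.3360744 ] 0.08550778109695803
```

View pics/s5.png

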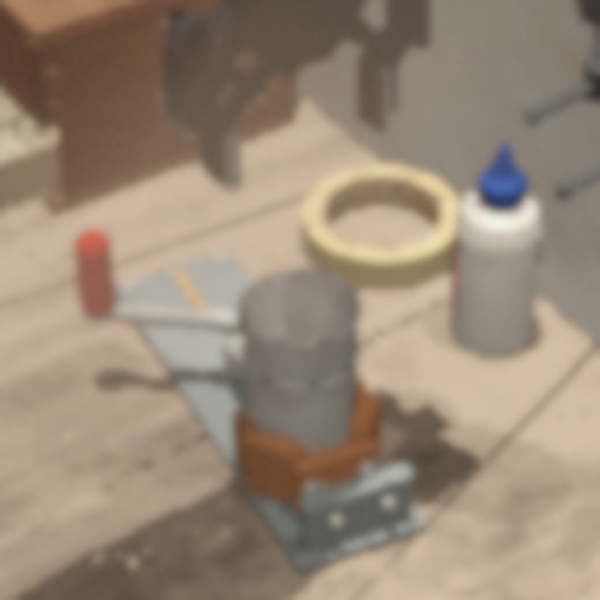

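The pot is nested and upright: loose rim at crop (298,305), low rim about 29 mm below it. The knob is still at rest at (93,240). Next is the knob.

>>> drive_tool(increments=[[[-7,16,0],[0,0,6.3],1],[[-7,16,0],[0,0,6.3],1],[[-7,16,0],[0,0,6.3],1],[[-7,16,0],[0,0,6.3],1],[[-7,16,0],[0,0,6.3],1],[[-7,16,0],[0,0,6.3],1],[[-8,16,0],[0,0,6.3],1],[[-8,15,0],[0,0,6],1]])

```text
clock: 10.28
eef_pos: [0.4314, 0.1982, 0.2012]
tool_rot: [0.339, 0.941, -0.001, -0.001]
ft_force: [0.1, -0.0, -0.9]
grip_width: 0.0859
grasp_force: 0.0
```

>>> drive_tool(increments=[[[0,0,-20],[0,0,0],1],[[0,0,-20],[0,0,0],1],[[0,0,-15],[0,0,0],1],[[0,0,-10],[0,0,0],1],[[0,0,0],[0,0,0],1],[[0,0,0],[0,0,0],1]])

```text
clock: 10.78
eef_pos: [0.4315, 0.1972, 0.1363]
tool_rot: [0.342, 0.94, -0.001, -0.001]
ft_force: [0.1, 0.1, -0.3]
grip_width: 0.0853
grasp_force: 0.0
```

```bash
python3 - <<'E'
from h import *
from scipy.spatial.transform import Rotation as R
o=get_obs();print(o['eef_pos'],o['ft_force'],R.from_quat(o['tool_rot']).as_matrix()[:,1],o['joint_pos'])
c=shot('side')
print('knob',atz(c,(245+93/4.615,130+236/4.615),.109))
cv2.imwrite('pics/s6.png',cv2.resize(c['image'][130:250,215:335,::-1],(600,600),interpolation=cv2.INTER_CUBIC))
E
```

```text
[0.43154875 0.19721721 0.13625546] [ 0.14770305  0.05039948 -0.28340046] [ 0.6422148   0.76651952 -0.00282526] [ 4.28643495e-01  2.58849255e-01 -2.29055163e-01  1.08603303e+00
  2.38624137e-05  1.12603292e+00]
knob [0.43505762 0.19821038 0.109     ]
```

View pics/s6.png

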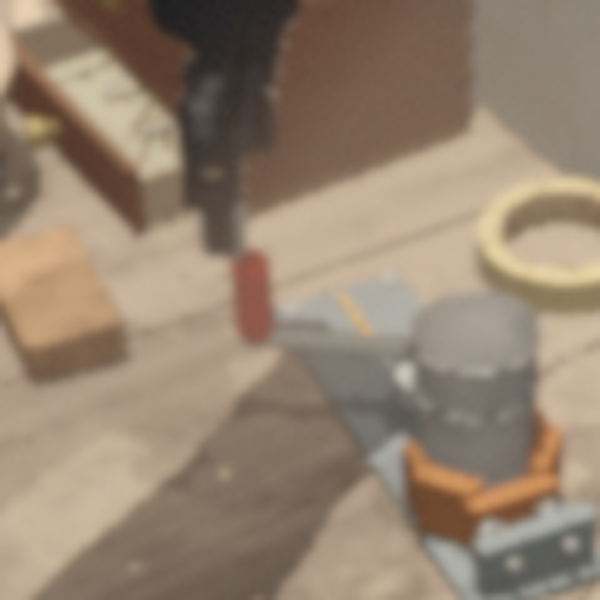

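The fingers are above the knob (tip at crop (222,250), knob top (251,258)). The offset agrees with the near finger's parallax plus about 2.5 mm. I'm correcting and descending.

>>> drive_tool(increments=[[[2.5,0.5,-10],[0,0,0],1],[[0,0,-15],[0,0,0],1],[[0,0,-15],[0,0,0],1],[[0,0,-15],[0,0,0],1],[[0,0,-9],[0,0,0],1],[[0,0,0],[0,0,0],1],[[0,0,0],[0,0,0],1]])

```text
clock: 11.42
eef_pos: [0.4351, 0.1981, 0.0732]
tool_rot: [0.342, 0.94, -0.0, -0.0]
ft_force: [0.2, -0.4, 0.6]
grip_width: 0.0854
grasp_force: 0.0
```

>>> drive_tool(increments=[[[0,0,0],[0,0,0],0.4],[[0,0,0],[0,0,0],0.3],[[0,0,0],[0,0,0],0.2],[[0,0,0],[0,0,0],0.1],[[0,0,0],[0,0,0],0.1],[[0,0,0],[0,0,0],0.1]])

```text
clock: 11.92
eef_pos: [0.4365, 0.1997, 0.0742]
tool_rot: [0.342, 0.94, 0.002, 0.001]
ft_force: [2.8, 4.7, 1.8]
grip_width: 0.0203
grasp_force: 58.6
```

Pinched. Now I'll follow the arc.

>>> drive_tool(increments=[[[3.8,4.2,0],[0,0,-3.6],0.1],[[4.0,3.9,0],[0,0,-3.6],0.1],[[4.2,3.7,0],[0,0,-3.6],0.1],[[4.5,3.4,0],[0,0,-3.6],0.1],[[4.7,3.1,0],[0,0,-3.6],0.1],[[4.9,2.8,0],[0,0,-3.6],0.1],[[5.0,2.5,0],[0,0,-3.6],0.1],[[5.2,2.2,0],[0,0,-3.6],0.1]])

```text
clock: 12.58
eef_pos: [0.4709, 0.224, 0.0741]
tool_rot: [0.565, 0.825, -0.0, -0.0]
ft_force: [-3.5, -1.1, 6.8]
grip_width: 0.0203
grasp_force: 59.3
```

>>> drive_tool(increments=[[[5.3,1.9,0],[0,0,-3.6],0.1],[[5.4,1.5,0],[0,0,-3.6],0.1],[[5.5,1.2,0],[0,0,-3.6],0.1],[[5.6,0.8,0],[0,0,-3.6],0.1],[[5.6,0.5,0],[0,0,-3.6],0.1],[[5.6,0.1,0],[0,0,-3.6],0.1],[[5.6,-0.2,0],[0,0,-3.6],0.1],[[4,-0.4,0],[0,0,-2.5],0.1]])

```text
clock: 13.25
eef_pos: [0.5125, 0.2296, 0.0741]
tool_rot: [0.746, 0.666, -0.001, -0.001]
ft_force: [-6.2, 0.7, 8.9]
grip_width: 0.0202
grasp_force: 59.5
```

>>> drive_tool(increments=[[[0,0,0],[0,0,0],0.1],[[0,0,0],[0,0,0],0.1],[[0,0,0],[0,0,0],0.1],[[0,0,0],[0,0,0],0.1]])

```text
clock: 13.58
eef_pos: [0.5133, 0.2295, 0.0742]
tool_rot: [0.745, 0.667, -0.0, -0.0]
ft_force: [-3.6, 0.1, 5.0]
grip_width: 0.0204
grasp_force: 59.3
```

```bash
python3 - <<'E'
from h import *
o=get_obs();print(o['eef_pos'],o['ft_force'],o['ft_torque'],o['grip_width'],o['grasp_force'])
c=shot('side');d=shot('top')
a=cv2.resize(c['image'][130:250,225:335,::-1],(400,436),interpolation=cv2.INTER_CUBIC);b=cv2.resize(d['image'][140:260,225:335,::-1],(400,436),interpolation=cv2.INTER_CUBIC)
cv2.imwrite('pics/s7.png',np.hstack([a,b]))
E
```

```text
[0.5132724  0.22948054 0.07416974] [-3.62883698  0.10673102  5.00439699] [-0.10492569  0.60576191  0.30231761] 0.020442945260628346 59.27145119290799
```

View pics/s7.png

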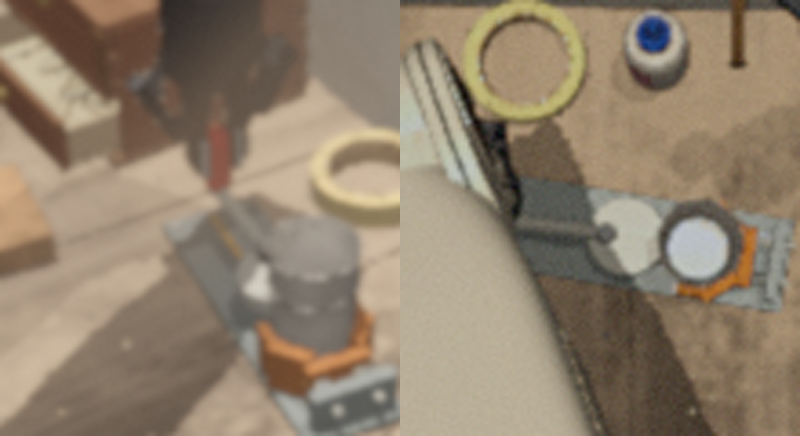

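Pot intact, lever pinched, and the lever lies roughly along the plate. I'll check its angle numerically.

```bash
python3 - <<'E'
from h import *
c=shot('top');g=c['image'].astype(float).mean(2)
k=400/110
P=[]
for x in range(259,280):
    col=g[196:212,x];w=np.clip(col-np.percentile(col,55),0,None);
    P.append((x,196+(w*np.arange(16)).sum()/w.sum(),col.round().astype(int)))
for p in P[::3]: print(p[0],round(p[1],2),p[2])
import itertools
for z,pts in((.06,[(p[0],p[1]) for p in P]),):
    W=np.array([atz(c,p,z)[:2] for p in pts]);a=np.polyfit(W[:,1],W[:,0],1);print('lever dx/dy',a[0])
# plate edges in same view, upper edge right part & lower edge
def edge(xs,r0,r1,z):
    q=[]
    for x in xs:
        col=cv2.GaussianBlur(c['image'][r0:r1,x].astype(np.float32)[:,0]-c['image'][r0:r1,x].astype(np.float32)[:,2],(1,5),1).ravel()
        q.append(atz(c,(x,r0+np.argmax(np.abs(np.diff(col)))+.5),z)[:2])
    q=np.array(q);a=np.polyfit(q[:,1],q[:,0],1);r=np.abs(q[:,0]-np.polyval(a,q[:,1]));m=r<np.median(r)*2.5
    print('edge dx/dy',np.polyfit(q[m,1],q[m,0],1)[0],r.mean())
edge(range(262,285),184,196,.008);edge(range(262,295),184,200,.008);edge(range(266,300),212,226,.008)
E
```

```text
259 201.34 [ 84  83  82  95 100  98  87  63  60  67  80  88  87  82  76  81]
262 200.97 [ 88  92  84  77  95 103  95  75  64  67  68  82  91  86  81  85]
265 201.6 [83 89 79 83 91 97 98 81 67 67 67 82 88 86 85 86]
268 201.9 [ 85  86  86  82  87  97 103  83  71  58  60  67  79  85  87  85]
271 202.18 [ 88  86  86  91  81  91 105  98  73  66  63  71  84  86  88  88]
274 204.22 [ 81  85  86  84  80  89 100 102  89  66  61  69  85  92  86  91]
277 201.11 [106  92  91 104  96  86  93 103  88  83  98 101  92  82  73  66]
lever dx/dy -0.03979023304112954
edge dx/dy 0.1346649362147885 0.000771107174872566
edge dx/dy 0.14218356205796726 0.0007524520554997994
edge dx/dy 0.1453454343009632 0.0008659808173095696
```

The lever slope (about 0.15) matches the plate's (about 0.15 in the image), so it is at the peak. Handing in.

```bash
python3 -c "
from workcell import *
print(job_done())"
```

```text
the job is handed in; nothing more can be done
None
```

The job is handed in: the loose tumbler stands upright inside the low one and is let go. The gripper still pinches the cam lever at its peak, in line with the clamp. My checks showed nothing out of place, but no verdict came back.

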